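# Start a timed pH reading

### The job

Start a timed pH reading with light fingertip presses, in this order: tip the stirrer's rocker switch on by pressing its green end fully down, then push the timer's yellow button fully in, then press the blue key of the pH meter fully down and let it come up again. Touch gently, press no other key of the meter, grasp or lift nothing, and leave the beaker, bottles, dish and spatula where they are. Finish with the hand clear of everything.

Things in the scene. Friction and masses are not known exactly. Their poses are not given: they have to be found in the camera images.
- stirrer: magnetic stirrer, fixed: white box 250 (its x) x 160 (y) mm, deck 55 mm high; on the far half a round white plate 136 mm across, top at 67 mm, carrying a beaker; near the robot a rocker switch and a fixed grey dial (32 mm across, 14 high, at x -95, y -45). Origin: centre of underside; x away from the robot, y left, z up; yaw within 0.3 rad. Pushing on it with more than 25 N is too hard
- rocker (a joint): the stirrer's rocker switch, rad: 0 = off (green end up), 0.36 = on (green end fully down, at its stop); starts at 0 to 0.05. Bar 56 (stirrer's y) x 26 x 8 mm, pivot line along the stirrer's x at x -95, y +30, z 68 mm in its frame. Pushing the green end down takes 1 to 4 N, it sinks about 8 mm and stays where it is left
- green_end (a point): the spot to press on the green half of the rocker: on its upper surface, 22 mm from the pivot towards the stirrer's +y; it moves with the rocker. The switch, the yellow button and the keys each sit in a rubber mount that gives 1 mm for every 5 N
- timer: lab timer, a grey box 120 (its x) x 100 (y) x 40 mm high, fixed to the table, dark display on the far half, one big yellow button on the near half; a small amber dropper bottle stands beside it. Origin: centre of underside; axes as for the stirrer. Pushing on it with more than 25 N is too hard
- timer_button (a joint): travel of the yellow button, m: 0 = out, 0.008 = fully in, at its stop. Moves straight down at about 3 N and stays where it is left (no spring)
- timer_button_top (a point): centre of the top face of the yellow button (round, 38 mm across), 56 mm above the table when out; moves with it
- meter: bench pH meter, fixed: white box 200 (its x) x 170 (y) mm, key deck 38 mm high with a green field and four round keys 26 mm across; display hood at the far end up to 56 mm high. Keys in its frame (mm): blue x -65 y -40, orange x -65 y 40, white x -5 y -40, red x -5 y 40. Origin: centre of underside; axes as for the stirrer. Pushing on it with more than 25 N is too hard
- read_key (a joint): travel of the blue key (read), m: 0 = up, 0.006 = fully down. Sprung: about 4 N takes it fully down, and it comes back up by itself
- read_key_top (a point): centre of the top face of the blue key (26 mm across, standing 12 mm out of a black collar 40 mm across), 60 mm above the table when up; moves with it
- cal_key (a joint): travel of the orange key, m, sprung like the blue one; not to be pressed
- mode_key (a joint): travel of the white key, m, sprung like the blue one; not to be pressed
- off_key (a joint): travel of the red key, m, sprung like the blue one; not to be pressed
- beaker: empty glass beaker, 68 mm across, 90 mm tall, loose, standing on the stirrer's plate (about 140 mm from the rocker); bystander. Origin: centre of underside
- dropper: small amber dropper bottle with black cap, 36 mm across, 65 mm tall, loose, standing to the side of the timer about 90 mm to its +y side; bystander. Origin: centre of underside
- dish: flat open glass dish, 90 mm across, 16 mm high, loose, lying behind the instruments near the far edge; bystander. Origin: centre of underside
- spatula: flat steel lab spatula with a black grip, 150 mm long, 16 mm wide, 8 mm high, loose, lying behind the instruments near the far edge, across the table; bystander. Origin: its middle
- bottle0: amber glass reagent bottle with black cap and paper label, 84 mm across, 150 mm tall, loose, standing at the left side of the table; bystander. Origin: centre of underside
- bottle1: amber glass reagent bottle with black cap and paper label, 84 mm across, 150 mm tall, loose, standing at the left side of the table; bystander. Origin: centre of underside

How it is judged:
By the outcome, as a careful person would: the job done as asked, in the order asked, and still so for the second after the job is handed in, with the robot touching nothing.
It also fails if it takes over 56 s, if anything falls off the work surface, if the arm or the gripper's body presses on something with over 40 N, if the wrist force passes 120 N, or if a joint passes its speed limit or range.

### The arm

A 7-joint arm with a two-finger parallel gripper is mounted at the origin on the work surface. World frame = base frame: x ahead of the robot, y to its left, z up, the work surface at z = 0. Lengths are in m, angles in rad, forces in N, time in s.
With the tool pointing down it reaches from about 0.4 to 0.875 m from the base axis. Payload 6.5 kg.
Tool frame: the origin (TCP) lies at the very end of the fingers, on their centre line; the grasp point (between the pads) lies 19 mm behind it; z points along the fingers, y is the line along which they close (so a half turn about z gives the same grasp; the last joint's range is limited). The gripper opens to 85 mm and grips with 20 to 120 N. Pads are 22 mm wide; open, the fingers measure 114 mm over their backs; the gripper's body (76 mm by 85 mm) begins 54 mm behind the grasp point. The pads swing forward as they close: fully open they stand 13 mm farther back than shut.
Start: joints at [-1.218, 0.536, -0.004, 1.538, 0.003, 1.067, -0.071], TCP at [0.264, 0.594, 0.231] pointing down, gripper open.
Joint ranges: [-2.7, 2.7], [-0.37, 2.16], [-1.27, 1.26], [0.24, 2.4], [-1.31, 4.45], [0.19, 1.91], [-2.76, 2.76]. Speed limits (rad/s): [2.39, 2.39, 3.14, 3.14, 3.14, 3.14, 3.14].

### API

Orientations are given as a unit quaternion [x, y, z, w].
In Python, from bench import get_obs, eyes, hand_in gives the robot as it stands.
- The arm moves only by the tool apply_moves, never from a script. Its argument "increments" is a list that holds one entry, the list of rows, each a list of 5 numbers: the shift along the world's x, y, z normalised to -1 to 1, where 1 is 12 cm, then the turn about the world's z normalised to -1 to 1, where 1 is 1.5 rad, then the opening, from -1 (shut) to 1 (fully open). A call has 1 to 10 rows; each row is the pose to reach, as a shift and turn from the pose commanded when the call began; what a row does not reach only later rows make up. A row lasts 1/8 s, in which the tool goes at most 62.5 mm and 10.7 degrees, less where a joint would pass 70% of its speed; a pose out of reach is approached as far as the arm can. A call with a number of a shift or a turn outside -1 to 1 is refused whole. A call with a gripper value outside its range is refused whole. The fingers move at their own pace and stop on an object; "grip_force" is the grip in N (left out, the last holds). Time passes only in rows, so rows that repeat a pose let the fingers close. It gives the time, the measured TCP pose, the force, the opening and the grip force at its end, in the units of the state.
- get_obs(): the state, without advancing time (a new reading comes with each control period).
- eyes.camera(name): name is "scene" or "top"; returns the picture (400x640x3 uint8, red, green, blue); there is no depth.
- eyes.calibration(name): a dict with "intrinsics" (3x3 intrinsics, pixels), "world_from_camera" (4x4, takes a point from camera to world coordinates). Camera axes: x right, y down, z forward; pixel columns grow to the right and rows downward; lengths in m; the calibration is good to about 2 mm. A picture is of the moment at which its call begins. calibration takes no time and is no camera call.
- hand_in(): hands the job in; it is judged then, once.
The state is a dict: "time": time; "joints": joint angles; "joint_vel": joint speeds; "tau": joint torques, N m; "tcp_pos": TCP position; "orientation": TCP orientation; "contact_force": force on the tool from outside, world axes, zero at the start; "ft_torque": the same for the moment, N m; "opening": finger opening in m; "finger_force": force on a finger pad.
Only numpy, scipy, OpenCV 4.12 (cv2) and the standard library are available. Lean on these libraries where they do the work, as an engineer would, in place of code of your own. Each camera call takes 0.05 s, during which the arm holds its last target. There are 200 camera calls.

## Working session

There is one attempt and no reset: what is moved stays moved. The work goes in short steps, Python scripts to look and compute and a tool call to move; the robot and the scene stay as the last step left them, time stands still between calls to the robot, and variables do not carry over. Pictures are saved under pics/ and viewed, at most 10 in all, crops included, and the job is handed in when it is done.

Besides the shell and the picture viewer there is one more tool, called by a JSON object that holds its "api" and its "payload", one argument or row to a line. apply_moves: Moves the arm, as the interface text tells. Its arguments: {"type":"object","properties":{"increments":{"type":"array","items":{"type":"array","items":{"type":"array","items":{"type":"number","minimum":-1,"maximum":1}}}},"grip_force":{"type":"number"}},"required":["increments"]}

```bash
mkdir -p pics
python3 - <<'E'
from bench import get_obs, eyes
import cv2,numpy as np
for n in("scene","top"):
    im=eyes.camera(n); cv2.imwrite(f"pics/{n}0.png",im[:,:,::-1]); c=eyes.calibration(n); print(n,np.round(c["intrinsics"],1).tolist(),np.round(c["world_from_camera"],3).tolist())
o=get_obs();print({k:np.round(v,3).tolist() for k,v in o.items()})
E
```

```text
scene [[461.8, 0.0, 314.8], [0.0, 461.8, 193.3], [0.0, 0.0, 1.0]] [[0.881, 0.37, -0.296, 0.999], [0.473, -0.678, 0.562, -0.665], [0.007, -0.635, -0.772, 1.131], [0.0, 0.0, 0.0, 1.0]]
top [[408.2, 0.0, 316.2], [0.0, 408.2, 197.7], [0.0, 0.0, 1.0]] [[0.047, -0.976, 0.214, 0.338], [-0.999, -0.046, 0.006, 0.108], [0.004, -0.214, -0.977, 1.278], [0.0, 0.0, 0.0, 1.0]]
{'time': 0.1, 'joints': [-1.218, 0.537, -0.004, 1.539, 0.003, 1.067, -0.071], 'joint_vel': [0.002, -0.003, 0.001, -0.003, 0.001, -0.0, 0.002], 'tau': [0.002, -58.456, 1.052, -25.978, 0.013, 0.005, 0.0], 'tcp_pos': [0.264, 0.593, 0.231], 'orientation': [0.208, 0.978, -0.001, -0.0], 'contact_force': [0.241, -0.689, 0.015], 'ft_torque': [-0.016, -0.01, 0.004], 'finger_force': 0.0, 'opening': 0.086}
```

View pics/scene0.png

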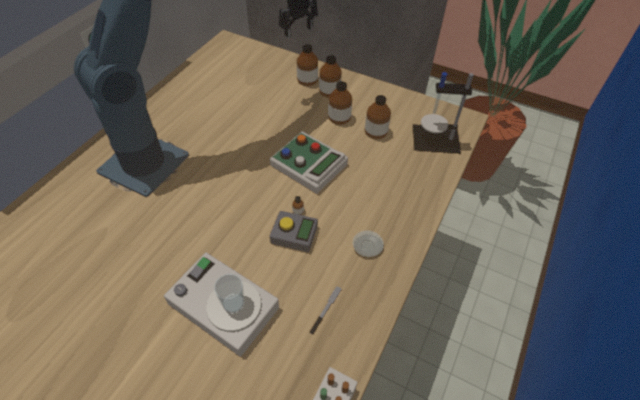

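View pics/top0.png

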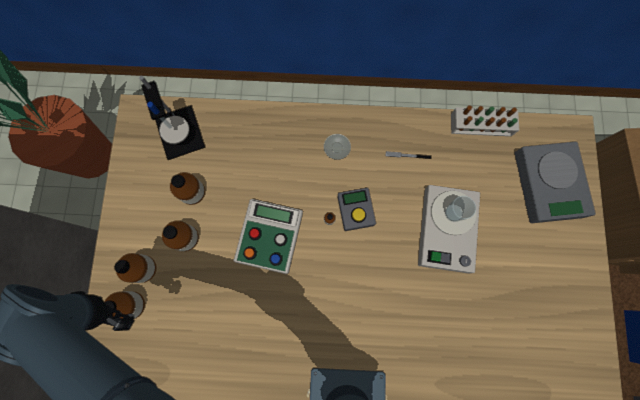

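The scene view shows rocker green near (203,265), yellow button (286,224) and blue key (286,153). In the top view they are at about (433,257), (358,214) and (276,258). The hand is at the far left, over the bottles.

```bash
cat > h.py <<'E'
from bench import get_obs, eyes
import cv2,numpy as np
def ray(n,uv):
    c=eyes.calibration(n);T=np.array(c["world_from_camera"]);d=T[:3,:3]@np.linalg.solve(np.array(c["intrinsics"]),[uv[0],uv[1],1.]);return T[:3,3],d/np.linalg.norm(d)
def plane(n,uv,z):
    o,d=ray(n,uv);return o+d*(z-o[2])/d[2]
def tri(a,b):
    (o,d),(p,e)=ray("scene",a),ray("top",b)
    s=np.linalg.lstsq(np.c_[d,-e],p-o,rcond=None)[0];x,y=o+s[0]*d,p+s[1]*e;return (x+y)/2,np.linalg.norm(x-y)
R={"green":((45,90),{"scene":(190,255,215,280),"top":(420,245,450,268)}),"yellow":((20,35),{"scene":(270,210,300,240),"top":(345,200,372,228)}),
"blue":((105,130),{"scene":(275,143,298,163),"top":(264,247,290,270)}),"orange":((5,18),{"scene":(292,130,312,148),"top":(240,243,260,264)}),"red":((172,180),{"scene":(305,138,326,156),"top":(245,224,265,244)})}
def blob(im,n,k):
    (lo,hi),r=R[k];x0,y0,x1,y1=r[n];h=cv2.cvtColor(im[y0:y1,x0:x1],cv2.COLOR_RGB2HSV)
    m=((h[...,0]>=lo)&(h[...,0]<=hi)&(h[...,1]>110)&(h[...,2]>60)).astype(np.uint8)
    q,l,s,c=cv2.connectedComponentsWithStats(m);i=1+s[1:,4].argmax();return c[i]+[x0,y0],s[i]
E
python3 - <<'E'
from h import *
I={n:eyes.camera(n) for n in("scene","top")}
zt={"green":.074,"yellow":.056,"blue":.06,"orange":.06,"red":.06}
for k in R:
    a,b=[blob(I[n],n,k) for n in I];X,e=tri(a[0],b[0])
    print(k,a[0].round(1),a[1],b[0].round(1),b[1],"tri",X.round(4),e.round(4),*[plane(n,q[0],zt[k])[:2].round(4) for n,q in zip(I,(a,b))])
A=cv2.resize(I["scene"][245:300,160:240],(400,275),interpolation=2);B=cv2.resize(I["top"][235:275,410:490],(400,200),interpolation=2)
C=cv2.resize(I["scene"][130:185,265:345],(400,275),interpolation=2);D=cv2.resize(I["top"][220:275,235:315],(400,275),interpolation=2)
B=cv2.copyMakeBorder(B,0,75,0,0,0)
cv2.imwrite("pics/z.png",np.vstack([np.hstack([A,B]),np.hstack([C,D])])[:,:,::-1])
E
```

```text
green [202. 260.] [12  5  1  1  1] [435.8 256. ] [11  7 10  9 78] tri [ 0.443  -0.2415  0.0786] 0.0 [ 0.4406 -0.2397] [ 0.4434 -0.2428]
yellow [286.1 223.3] [  9   7  15  14 154] [358.2 214.1] [  7   8  13  13 139] tri [ 0.5633 -0.0146  0.046 ] 0.0018 [ 0.5679 -0.02  ] [ 0.5608 -0.0142]
blue [285.4 150.6] [ 7  5  7  6 32] [274.9 258.5] [ 7  7  9 10 72] tri [0.4163 0.2305 0.0545] 0.0025 [0.4202 0.2267] [0.415  0.2291]
orange [300.9 138.5] [ 5  4  9  9 62] [248.7 252.6] [ 4  5 10 10 81] tri [0.4302 0.3101 0.0485] 0.0012 [0.4367 0.3001] [0.4288 0.3078]Traceback (most recent call last):
  File "<stdin>", line 5, in <module>
  File "h.py", line 15, in blob
    q,l,s,c=cv2.connectedComponentsWithStats(m);i=1+s[1:,4].argmax();return c[i]+[x0,y0],s[i]
                                                    ~~~~~~~~~~~~~~^^
ValueError: attempt to get argmax of an empty sequence
```

Run:
```python
from h import *
I={n:eyes.camera(n) for n in("scene","top")}
z=lambda n,x,y:cv2.resize(I[n][y:y+30,x:x+40],(400,300),interpolation=0)
cv2.imwrite("pics/z.png",np.vstack([np.hstack([z("scene",180,250),z("top",420,242)]),np.hstack([z("scene",270,138),z("top",258,243)])])[:,:,::-1])
for n,(x,y) in {"scene":(195,257),"top":(424,249)}.items(): print(cv2.cvtColor(I[n][y:y+16,x:x+18],cv2.COLOR_RGB2HSV)[::3,::3].tolist())
```

```text
[[[18, 89, 158], [17, 86, 155], [26, 37, 153], [53, 51, 134], [14, 25, 155], [14, 23, 170]], [[18, 88, 154], [20, 33, 153], [61, 93, 126], [63, 99, 129], [63, 101, 119], [24, 32, 129]], [[18, 36, 163], [57, 81, 129], [63, 106, 127], [61, 109, 124], [61, 100, 123], [25, 60, 55]], [[10, 18, 127], [53, 27, 115], [64, 105, 124], [62, 106, 123], [43, 99, 59], [8, 55, 56]], [[0, 9, 111], [6, 11, 114], [15, 14, 111], [44, 57, 67], [17, 62, 58], [16, 28, 155]], [[168, 11, 113], [15, 9, 115], [5, 17, 88], [20, 81, 47], [17, 25, 143], [18, 20, 170]]]
[[[16, 17, 166], [19, 17, 167], [15, 18, 170], [19, 17, 168], [22, 17, 167], [20, 18, 168]], [[20, 18, 169], [18, 21, 148], [150, 18, 14], [67, 184, 93], [67, 176, 94], [65, 147, 52]], [[18, 18, 169], [15, 17, 122], [70, 31, 25], [67, 166, 100], [67, 177, 95], [67, 176, 97]], [[18, 18, 169], [17, 16, 112], [68, 191, 24], [67, 167, 101], [67, 175, 96], [67, 179, 97]], [[16, 17, 168], [20, 19, 80], [0, 20, 38], [75, 43, 24], [67, 180, 41], [66, 175, 51]], [[16, 17, 162], [20, 18, 168], [16, 17, 169], [18, 18, 171], [16, 20, 169], [22, 18, 159]]]
```

View pics/z.png

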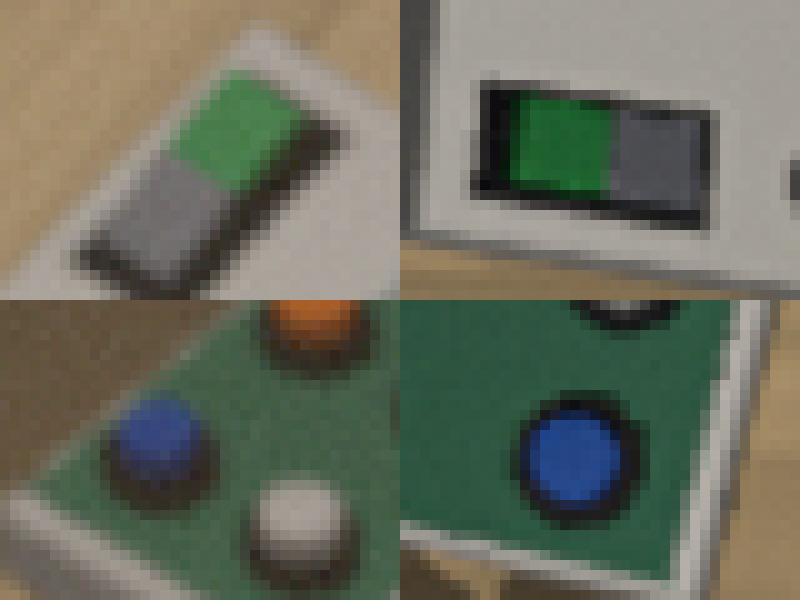

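The zoom shows green in the scene view centred at (203.1,262.6). In the top view green spans columns 431–441, and the grey half is to its right. The blue key sits at about (275,258) with its collar clear of the neighbouring keys.

Run:
```python
from h import *
g,e=tri((203.1,262.6),(435.8,256.1));print("green c",g.round(4),e.round(4))
# stirrer direction from its rocker: collar/bar corners in top view, and dial
im=eyes.camera("top")
h=cv2.cvtColor(im[:,:],cv2.COLOR_RGB2GRAY)
m=np.zeros_like(h);m[245:270,424:456]=(h[245:270,424:456]<110)
pts=cv2.findNonZero(m);r=cv2.minAreaRect(pts);b=cv2.boxPoints(r);print(r,[plane("top",p,.056).round(3)[:2].tolist() for p in b])
m=np.zeros_like(h);m[185:275,415:485]=(h[185:275,415:485]>130)&(cv2.cvtColor(im,cv2.COLOR_RGB2HSV)[185:275,415:485,1]<50)
r=cv2.minAreaRect(cv2.findNonZero(m));b=cv2.boxPoints(r);P=np.array([plane("top",p,.055)[:2] for p in b]);print(r,P.round(3).tolist())
for i in range(4):
    d=P[(i+1)%4]-P[i];print(np.linalg.norm(d).round(3),np.degrees(np.arctan2(d[1],d[0])).round(1))
print("centre",P.mean(0))
# yellow/blue top faces: pixel bounding in scene gives upper/left edges
for n,p in (("scene",(286,150)),("top",(275,258.5))):print(n,plane(n,p,.06).round(4))
```

```text
green c [ 0.4445 -0.2434  0.0691] 0.0023
((438.2837829589844, 259.79730224609375), (26.13943862915039, 17.91948890686035), 9.462322235107422) [[0.413, -0.212], [0.465, -0.222], [0.456, -0.298], [0.404, -0.288]]
((451.55474853515625, 228.41207885742188), (53.28158950805664, 82.82844543457031), 5.314545154571533) [[0.41, -0.205], [0.663, -0.23], [0.656, -0.394], [0.403, -0.361]]
0.255 -5.8
0.164 -92.8
0.254 172.6
0.157 87.4
centre [ 0.53308619 -0.29749792]
scene [0.4204 0.23   0.06  ]
top [0.415  0.2288 0.06  ]
```

{"api": "apply_moves", "payload": {
  "increments": [
    [[0.5,-0.4,0,-0.12,-1],[1,-0.8,0,-0.24,-1],[1,-1,0,-0.36,-1],[1,-1,0,-0.48,-1],[1,-1,0,-0.6,-1],[1,-1,0,-0.72,-1],[1,-1,0,-0.83,-1],[1,-1,0,-0.83,-1]]
  ]
}}

```text
time: 1.35
tcp_pos: [0.3842, 0.4739, 0.2312]
orientation: [0.739, 0.674, -0.0, 0.0]
contact_force: [-0.2, 0.7, -0.5]
opening: -0.0005
finger_force: 0.0
```

{"api": "apply_moves", "payload": {
  "increments": [
    [[0.2,-0.5,0,0,-1],[0.4,-1,0,0,-1],[0.5,-1,0,0,-1]]
  ]
}}

```text
time: 1.72
tcp_pos: [0.4465, 0.3485, 0.2317]
orientation: [0.74, 0.672, -0.0, 0.001]
contact_force: [-1.3, -0.2, -0.5]
opening: -0.0002
finger_force: 0.0
```

{"api": "apply_moves", "payload": {
  "increments": [
    [[0.2,-0.5,0,0,-1],[0.4,-1,0,0,-1],[0.5,-1,0,0,-1]]
  ]
}}

```text
time: 2.1
tcp_pos: [0.5062, 0.2292, 0.2318]
orientation: [0.741, 0.672, -0.0, 0.001]
contact_force: [-0.0, 1.1, -0.1]
opening: 0.0002
finger_force: 0.0
```

{"api": "apply_moves", "payload": {
  "increments": [
    [[0,-0.5,0,0,-1],[0,-1,0,0,-1],[0,-1,0,0,-1]]
  ]
}}

```text
time: 2.48
tcp_pos: [0.5049, 0.1099, 0.2316]
orientation: [0.741, 0.672, -0.0, 0.001]
contact_force: [-0.5, 0.2, -0.1]
opening: 0.0001
finger_force: 0.0
```

{"api": "apply_moves", "payload": {
  "increments": [
    [[0,-0.5,0,0,-1],[0,-1,0,0,-1],[0,-1,0,0,-1]]
  ]
}}

```text
time: 2.85
tcp_pos: [0.5049, -0.0094, 0.2317]
orientation: [0.741, 0.672, -0.0, 0.001]
contact_force: [0.8, 0.2, -0.2]
opening: -0.0002
finger_force: 0.0
```

{"api": "apply_moves", "payload": {
  "increments": [
    [[0,-0.5,0,0,-1],[-0.2,-1,0,0,-1],[-0.3,-1,0,0,-1]]
  ]
}}

```text
time: 3.22
tcp_pos: [0.4681, -0.1285, 0.2315]
orientation: [0.74, 0.672, -0.0, 0.001]
contact_force: [0.1, 1.3, -0.9]
opening: 0.0
finger_force: 0.0
```

{"api": "apply_moves", "payload": {
  "increments": [
    [[-0.1,-0.45,0,0,-1],[-0.2,-0.86,0,0,-1],[-0.2,-0.86,-0.4,0,-1],[-0.2,-0.86,-0.8,0,-1],[-0.2,-0.86,-1,0,-1],[-0.2,-0.86,-1,0,-1]]
  ]
}}

```text
time: 3.98
tcp_pos: [0.4447, -0.2263, 0.1097]
orientation: [0.738, 0.675, -0.0, -0.002]
contact_force: [-0.1, -0.8, 0.0]
opening: -0.0002
finger_force: 0.0
```

Run:
```python
from h import *
I={n:eyes.camera(n) for n in("scene","top")}
a=cv2.resize(I["scene"][205:305,150:250],(400,400));b=cv2.resize(I["top"][190:290,380:480],(400,400))
cv2.imwrite("pics/a.png",np.hstack([a,b])[:,:,::-1])
```

```text
(no output)
```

View pics/a.png

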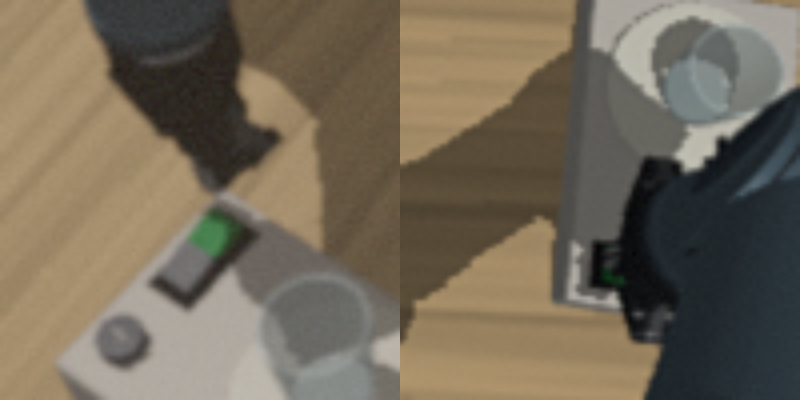

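The fingertip is at about (204,252) in the scene view, just above the green end. I'll check whether the pose has settled.

Run:
```python
from h import *
o=get_obs();print(o["tcp_pos"],o["joints"],o["joint_vel"],o["contact_force"])
print(plane("scene",(204.5,252),.11))
```

```text
[ 0.44588566 -0.22809192  0.11186348] [ 0.01171849  0.50228599  0.47042147  2.04043594 -0.35724619  0.67661291
  0.62389883] [ 0.00378795 -0.0200207   0.01917219 -0.00509506  0.0026001  -0.00202756
  0.00351669] [ 0.33266257  0.91027889 -0.21443138]
[ 0.45071098 -0.23178613  0.11      ]
```

{"api": "apply_moves", "payload": {
  "increments": [
    [[0,0,-0.1,0,-1],[0,0,-0.1,0,-1],[0,0,-0.1,0,-1]]
  ]
}}

```text
time: 4.45
tcp_pos: [0.4445, -0.2294, 0.0996]
orientation: [0.739, 0.673, 0.0, 0.0]
contact_force: [0.8, 0.6, 0.5]
opening: 0.0001
finger_force: 0.0
```

{"api": "apply_moves", "payload": {
  "increments": [
    [[0,-0.02,-0.06,0,-1],[0,-0.02,-0.12,0,-1],[0,-0.02,-0.16,0,-1],[0,-0.02,-0.16,0,-1]]
  ]
}}

```text
time: 4.95
tcp_pos: [0.444, -0.2316, 0.0796]
orientation: [0.739, 0.673, -0.0, -0.0]
contact_force: [-0.1, 0.4, -0.9]
opening: 0.0001
finger_force: 0.0
```

{"api": "apply_moves", "payload": {
  "increments": [
    [[0,0,-0.015,0,-1],[0,0,-0.03,0,-1],[0,0,-0.03,0,-1]]
  ]
}}

```text
time: 5.32
tcp_pos: [0.4444, -0.2318, 0.0765]
orientation: [0.739, 0.673, 0.0, 0.0]
contact_force: [-0.3, -0.4, 1.0]
opening: 0.0
finger_force: 0.2
```

{"api": "apply_moves", "payload": {
  "increments": [
    [[0,0,-0.015,0,-1],[0,0,-0.03,0,-1],[0,0,-0.03,0,-1]]
  ]
}}

```text
time: 5.7
tcp_pos: [0.4443, -0.2317, 0.0728]
orientation: [0.739, 0.674, -0.0, -0.0]
contact_force: [0.6, 0.3, 0.5]
opening: 0.0003
finger_force: 0.4
```

{"api": "apply_moves", "payload": {
  "increments": [
    [[0,0,-0.015,0,-1],[0,0,-0.025,0,-1],[0,0,-0.025,0,-1]]
  ]
}}

```text
time: 6.08
tcp_pos: [0.4444, -0.2316, 0.0698]
orientation: [0.739, 0.674, 0.0, -0.0]
contact_force: [1.0, -0.2, 2.0]
opening: -0.0001
finger_force: 0.8
```

{"api": "apply_moves", "payload": {
  "increments": [
    [[0,0,-0.01,0,-1],[0,0,-0.017,0,-1],[0,0,-0.017,0,-1]]
  ]
}}

```text
time: 6.45
tcp_pos: [0.4444, -0.2316, 0.0679]
orientation: [0.739, 0.674, 0.0, -0.0]
contact_force: [-0.7, 3.5, 3.8]
opening: -0.0003
finger_force: 2.2
```

{"api": "apply_moves", "payload": {
  "increments": [
    [[0,0,-0.01,0,-1],[0,0,-0.01,0,-1],[0,0,-0.01,0,-1]]
  ]
}}

```text
time: 6.82
tcp_pos: [0.4444, -0.2316, 0.067]
orientation: [0.739, 0.674, 0.0, -0.0]
contact_force: [-1.3, 3.4, 8.0]
opening: 0.0003
finger_force: 4.2
```

{"api": "apply_moves", "payload": {
  "increments": [
    [[0,0,-0.006,0,-1],[0,0,-0.006,0,-1],[0,0,-0.006,0,-1]]
  ]
}}

```text
time: 7.2
tcp_pos: [0.4445, -0.2316, 0.0664]
orientation: [0.739, 0.674, 0.0, -0.0]
contact_force: [-1.0, 3.9, 10.4]
opening: 0.0002
finger_force: 5.3
```

{"api": "apply_moves", "payload": {
  "increments": [
    [[0,0,0.1,0,-1],[0,0,0.5,0,-1],[0,0.5,0.5,0,-1],[0,1,0.5,0,-1],[0,1,0.5,0,-1]]
  ]
}}

```text
time: 7.82
tcp_pos: [0.4443, -0.1071, 0.1259]
orientation: [0.736, 0.676, 0.0, -0.001]
contact_force: [0.3, -1.6, -0.3]
opening: 0.0001
finger_force: 0.0
```

Run:
```python
from h import *
I={n:eyes.camera(n) for n in("scene","top")}
a=cv2.resize(I["scene"][245:295,165:215],(400,400));b=cv2.resize(I["top"][230:280,415:465],(400,400))
cv2.imwrite("pics/b.png",np.hstack([a,b])[:,:,::-1]);print(get_obs()["tcp_pos"])
```

```text
[ 0.44442663 -0.11193687  0.12620436]
```

View pics/b.png

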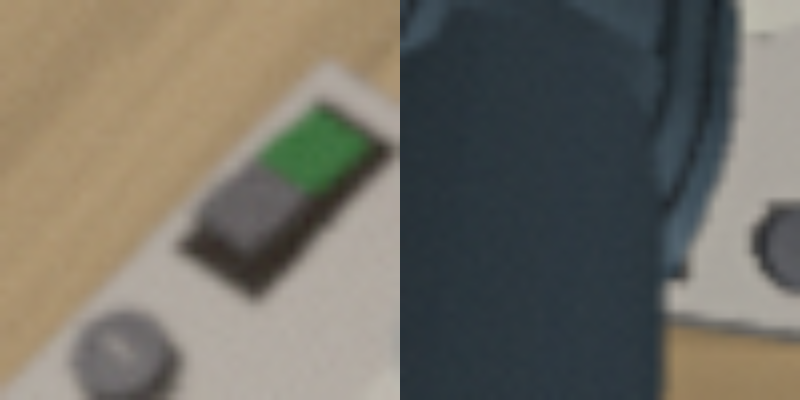

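The rocker now shows its grey end raised and its green end low, and the force rose along the stop's stiffness. Next is the yellow button.

{"api": "apply_moves", "payload": {
  "increments": [
    [[0.4,0.35,0,0,-1],[0.8,0.7,0,0,-1],[0.98,0.81,0,0,-1],[0.98,0.81,-0.25,0,-1],[0.98,0.81,-0.5,0,-1],[0.98,0.81,-0.5,0,-1],[0.98,0.81,-0.5,0,-1]]
  ]
}}

```text
time: 8.8
tcp_pos: [0.5626, -0.0163, 0.0669]
orientation: [0.74, 0.673, 0.0, 0.001]
contact_force: [-0.5, -0.4, 0.2]
opening: 0.0001
finger_force: 0.0
```

{"api": "apply_moves", "payload": {
  "increments": [
    [[0,0,-0.03,0,-1],[0,0,-0.06,0,-1],[0,0,-0.06,0,-1]]
  ]
}}

```text
time: 9.18
tcp_pos: [0.5619, -0.0145, 0.0588]
orientation: [0.739, 0.674, 0.0, -0.0]
contact_force: [1.0, -0.3, -1.0]
opening: 0.0003
finger_force: 0.0
```

{"api": "apply_moves", "payload": {
  "increments": [
    [[0,0,-0.02,0,-1],[0,0,-0.04,0,-1],[0,0,-0.04,0,-1]]
  ]
}}

```text
time: 9.55
tcp_pos: [0.5621, -0.0145, 0.054]
orientation: [0.739, 0.674, 0.0, 0.0]
contact_force: [-0.1, 0.0, 1.7]
opening: -0.0
finger_force: 1.0
```

{"api": "apply_moves", "payload": {
  "increments": [
    [[0,0,-0.015,0,-1],[0,0,-0.03,0,-1],[0,0,-0.03,0,-1]]
  ]
}}

```text
time: 9.93
tcp_pos: [0.5621, -0.0145, 0.0503]
orientation: [0.739, 0.674, 0.0, 0.0]
contact_force: [0.4, -0.3, 2.3]
opening: -0.0002
finger_force: 1.1
```

{"api": "apply_moves", "payload": {
  "increments": [
    [[0,0,-0.012,0,-1],[0,0,-0.02,0,-1],[0,0,-0.02,0,-1]]
  ]
}}

```text
time: 10.3
tcp_pos: [0.5621, -0.0145, 0.0479]
orientation: [0.739, 0.674, 0.0, 0.0]
contact_force: [0.3, -0.0, 2.7]
opening: 0.0
finger_force: 1.2
```

{"api": "apply_moves", "payload": {
  "increments": [
    [[0,0,-0.01,0,-1],[0,0,-0.01,0,-1],[0,0,-0.01,0,-1]]
  ]
}}

```text
time: 10.68
tcp_pos: [0.5621, -0.0145, 0.047]
orientation: [0.739, 0.673, 0.0, 0.0]
contact_force: [0.3, 0.2, 5.4]
opening: -0.0001
finger_force: 2.6
```

{"api": "apply_moves", "payload": {
  "increments": [
    [[0,0,-0.006,0,-1],[0,0,-0.006,0,-1],[0,0,-0.006,0,-1]]
  ]
}}

```text
time: 11.05
tcp_pos: [0.5621, -0.0145, 0.0464]
orientation: [0.739, 0.673, 0.0, 0.0]
contact_force: [-1.3, -0.0, 7.5]
opening: 0.0002
finger_force: 3.8
```

{"api": "apply_moves", "payload": {
  "increments": [
    [[0,0,-0.006,0,-1],[0,0,-0.006,0,-1],[0,0,-0.006,0,-1]]
  ]
}}

```text
time: 11.42
tcp_pos: [0.5621, -0.0146, 0.0459]
orientation: [0.739, 0.673, 0.0, -0.0]
contact_force: [-2.4, 0.9, 9.4]
opening: 0.0001
finger_force: 5.1
```

{"api": "apply_moves", "payload": {
  "increments": [
    [[0,0,0.2,0,-1],[0,0,0.6,0,-1],[0,0,0.8,0,-1],[-0.4,0.5,0.8,0,-1],[-0.8,1,0.8,0,-1],[-0.8,1,0.8,0,-1]]
  ]
}}

```text
time: 12.18
tcp_pos: [0.4628, 0.1078, 0.1406]
orientation: [0.738, 0.675, -0.001, -0.001]
contact_force: [0.8, 0.3, -0.5]
opening: -0.0001
finger_force: 0.0
```

{"api": "apply_moves", "payload": {
  "increments": [
    [[-0.3,0.5,0,0,-1],[-0.42,1,0,0,-1],[-0.42,1,0,0,-1],[-0.42,1,0,0,-1]]
  ]
}}

```text
time: 12.68
tcp_pos: [0.4151, 0.2251, 0.141]
orientation: [0.739, 0.674, -0.001, 0.0]
contact_force: [0.3, -0.5, -0.3]
opening: 0.0001
finger_force: 0.0
```

Run:
```python
from h import *
I={n:eyes.camera(n) for n in("scene","top")}
a=cv2.resize(I["scene"][190:250,260:320],(400,400),interpolation=2);b=cv2.resize(I["scene"][100:180,250:330],(400,400),interpolation=2)
cv2.imwrite("pics/c.png",np.hstack([a,b])[:,:,::-1]);print(get_obs()["tcp_pos"])
```

```text
[0.41584243 0.22359535 0.14110437]
```

View pics/c.png

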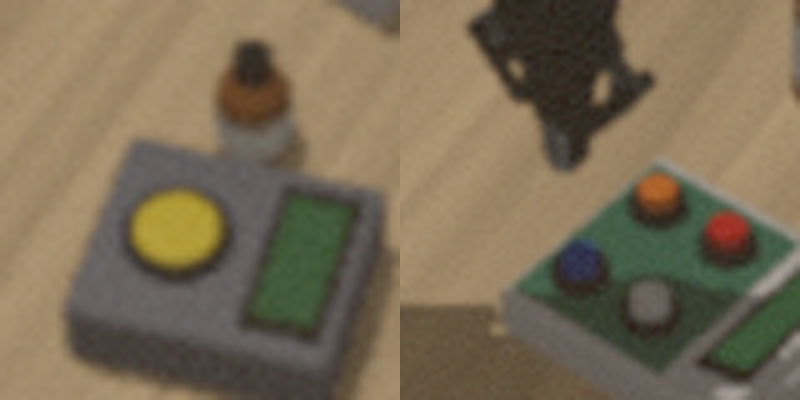

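The yellow button sits low in its collar, and the dropper is still in place. The fingertip stands over the blue key.

{"api": "apply_moves", "payload": {
  "increments": [
    [[0,0.03,-0.3,0,-1],[0,0.03,-0.6,0,-1],[0,0.03,-0.6,0,-1],[0,0.03,-0.6,0,-1]]
  ]
}}

```text
time: 13.28
tcp_pos: [0.4165, 0.2281, 0.0702]
orientation: [0.74, 0.673, 0.0, 0.0]
contact_force: [0.1, -0.3, -0.7]
opening: -0.0001
finger_force: 0.0
```

{"api": "apply_moves", "payload": {
  "increments": [
    [[0,0,-0.03,0,-1],[0,0,-0.06,0,-1],[0,0,-0.06,0,-1]]
  ]
}}

```text
time: 13.65
tcp_pos: [0.4155, 0.2291, 0.0622]
orientation: [0.739, 0.674, 0.0, -0.0]
contact_force: [-0.4, -0.3, -0.8]
opening: 0.0
finger_force: 0.0
```

{"api": "apply_moves", "payload": {
  "increments": [
    [[0,0,-0.02,0,-1],[0,0,-0.035,0,-1],[0,0,-0.035,0,-1]]
  ]
}}

```text
time: 14.02
tcp_pos: [0.4157, 0.2292, 0.0579]
orientation: [0.739, 0.673, 0.0, 0.0]
contact_force: [-0.2, -0.2, -0.1]
opening: -0.0001
finger_force: 0.9
```

{"api": "apply_moves", "payload": {
  "increments": [
    [[0,0,-0.015,0,-1],[0,0,-0.03,0,-1],[0,0,-0.03,0,-1]]
  ]
}}

```text
time: 14.4
tcp_pos: [0.4156, 0.2292, 0.0543]
orientation: [0.739, 0.673, 0.0, -0.0]
contact_force: [0.4, 0.9, 2.5]
opening: 0.0
finger_force: 1.6
```

{"api": "apply_moves", "payload": {
  "increments": [
    [[0,0,-0.01,0,-1],[0,0,-0.017,0,-1],[0,0,-0.017,0,-1]]
  ]
}}

```text
time: 14.78
tcp_pos: [0.4157, 0.2291, 0.0524]
orientation: [0.739, 0.673, 0.0, -0.0]
contact_force: [-0.7, 0.2, 6.6]
opening: 0.0002
finger_force: 3.2
```

{"api": "apply_moves", "payload": {
  "increments": [
    [[0,0,-0.008,0,-1],[0,0,-0.008,0,-1],[0,0,-0.008,0,-1]]
  ]
}}

```text
time: 15.15
tcp_pos: [0.4157, 0.2292, 0.0517]
orientation: [0.739, 0.673, 0.0, -0.0]
contact_force: [-1.3, 1.0, 9.1]
opening: -0.0001
finger_force: 4.7
```

{"api": "apply_moves", "payload": {
  "increments": [
    [[0,0,0.2,0,-1],[0,0,0.5,0,-1],[0,0,1,0,-1],[0,-0.5,1,0,-1],[0,-0.9,1,0,-1],[0,-0.9,1,0,-1],[0,-0.9,1,0,-1],[0,-0.9,1,0,-1]]
  ]
}}

```text
time: 16.15
tcp_pos: [0.4155, 0.1221, 0.1711]
orientation: [0.739, 0.674, -0.0, -0.0]
contact_force: [0.5, 0.1, 0.2]
opening: -0.0003
finger_force: 0.0
```

Run:
```python
from h import *
cv2.imwrite("pics/d.png",eyes.camera("scene")[:,:,::-1]);o=get_obs();print(o["tcp_pos"],o["contact_force"])
```

```text
[0.41541994 0.12204011 0.17107723] [-0.52780803  0.10634686 -0.52219333]
```

View pics/d.png

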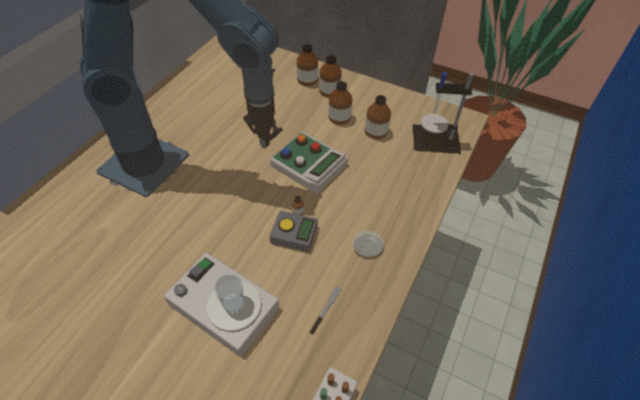

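The hand is clear at about (263,140), the rocker is tipped at (202,267), and the beaker, bottles, dish and spatula haven't moved.

```bash
python3 -c "from bench import hand_in;print(hand_in())"
```

```text
the job is handed in; nothing more can be done
None
```

I pressed the rocker, the yellow button and the blue key in that order, each to its stop at about 10 N or less, then moved the hand clear and handed in at about 16 s. The last picture shows nothing else moved; that the blue key came back up was not checked in a close-up.

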